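# Clear the engraving fixture and clamp the next die blank

### The job

Load the engraving fixture with the brass die blank that lies on the bench. First take the leftover sawn strip out of the fixture and put it in the scrap tray; then set the blank down gently, flat in the fixture, with a long edge touching both side pins and an end touching the single end pin, and swing the cam lever round until it holds the blank snug against the side pins: firm, but not forced, as the brass bruises. Leave the other things on the bench where they are.

Things in the scene. Friction and masses are not known exactly. Their poses are not given: they have to be found in the camera images.
- fixture: ground steel fixture plate, 200 (its x) x 220 (its y) x 16 mm, fixed to the bench, with a grid of 6 mm holes; origin under its centre, on the bench. Its x points away from the cam lever towards the side pins, its y towards the end pin, z up; the same axes hold for nest.
- nest (a point): point on the fixture's top face (16 mm above the bench) where the centre of the blank's underside is when fully home on all three pins; axes as the fixture's. In mm in its frame: side pins at (28, 20) and (28, -20), end pin (15, 35), cam pivot near (-48, 0) (read clamp). With the cam open the gap between side pins and cam is 7 to 11 mm more than the blank's 50 mm.
- pin_a: side pin: steel dowel 6 mm in diameter, standing 9 mm above the fixture's top face, fixed; origin at its foot on the top face
- pin_b: the other side pin, same size, 40 mm from pin_a; origin at its foot on the top face
- pin_end: end pin, same size; origin at its foot on the top face
- clamp: pivot of the cam clamp, fixed in a slot whose setting differs a little from job to job; origin on the fixture's top face on the vertical turning axis, axes as the fixture's. On it turns the lever: a steel cam disc 40 mm in diameter, 9 mm thick, its centre 7 mm off the axis, under a bar 12 mm wide (11 to 19 mm above the top face).
- lever (a joint): cam lever angle, rad: 0 fully open, growing anticlockwise seen from above, at most 2.6. At 0 the lever points to 170 deg from the fixture's +x (anticlockwise), so roughly to its -x, and the cam's centre lies to -170 deg of the axis. With the lever as found the cam is open. It meets a home blank at about 1.5 to 2.2 rad, depending on the clamp's setting, and squeezes it more the further it turns.
- knob (a point): middle of the upright black knob at the end of the lever: 20 mm in diameter, 26 mm tall, 72 mm from the turning axis; this point is 39 mm above the fixture's top face. Pushed here the lever swings freely at about 2 N and stays where left; 4 to 6 N makes the blank snug, above about 9 N it may bruise.
- blank: brass die blank, plain flat plate 50 (its x) x 64 (its y) x 8 mm, 0.2 kg, loose; origin at the centre of its underside. Either way round will do. Soft: more than about 50 N on it bruises it.
- strip: leftover sawn brass strip lying in the fixture near the side pins, 15 (its x) x 56 (its y) x 8 mm, loose; origin at the centre of its underside
- tray: scrap tray, shallow open aluminium box 150 (its x) x 110 (its y) x 28 mm, walls and floor 3 mm, fixed to the bench; origin under its centre. Two smaller brass scraps lie in it near opposite corners.
- hammer: small hammer, bystander
- ring_clamp: wooden ring clamp, bystander
- caliper: caliper, bystander
- magnifier: headband magnifier, bystander
- jar: clear jar with green cap, bystander
- needle_file: needle file with wooden handle, bystander
Mind the look-alikes: they are no part of the job. Several things look just like the blank: the one meant starts nearest to the robot's base. Leave any white look-alike of the strip alone.

How it is judged:
By the outcome, as a careful person would: the job done as asked, in the order asked, and still so for the second after the job is handed in, with the robot touching nothing.
It also fails if it takes over 72 s, if anything falls off the work surface, if the arm or the gripper's body presses on something with over 40 N, if the wrist force passes 120 N, or if a joint passes its speed limit or range.

### The arm

A 6-joint arm with a two-finger parallel gripper is mounted at the origin on the work surface. World frame = base frame: x ahead of the robot, y to its left, z up, the work surface at z = 0. Lengths are in m, angles in rad, forces in N, time in s.
With the tool pointing down it reaches from about 0.3 to 0.775 m from the base axis. Payload 14.6 kg.
Tool frame: the origin (TCP) lies midway between the tips of the shut fingers; the grasp point (between the pads) lies 19 mm behind it (r.grasp_offset is the distance from the TCP to the grasp point, in m); z points along the fingers, y is the line along which they close (so a half turn about z gives the same grasp; the last joint's range is limited). The gripper opens to 94 mm and grips with 3 to 60 N. Pads are 16 mm wide; open, the fingers measure 119 mm over their backs; the gripper's body (75 mm by 177 mm) begins 78 mm behind the grasp point.
Start: joints at [1.254, 0.3, 1.521, -0, 1.321, -0.067], TCP at [0.136, 0.533, 0.205] pointing down, gripper open.
Joint ranges: [-3.03, 3.03], [-0.79, 2.21], [0.23, 2.52], [-1.04, 4.18], [0, 3.07], [-2.55, 2.55]. Speed limits (rad/s): [2.22, 2.22, 2.57, 3.14, 3.14, 3.14].

### API

Orientations are given as a unit quaternion [w, x, y, z].
In Python, from cell import r, get_image, models gives the robot as it stands. The module is installed in compiled form; this text tells all that it offers.
- The arm moves only by the tool apply_moves, never from a script. Its argument "moves" is a list of rows, each a list of 7 numbers: the shift along the tool's x, y, z in mm, then the turn, a rotation vector about the tool's x, y, z in rad, then the opening, from 0 (shut) to 1 (fully open). A call has 1 to 5 rows; each row shifts and turns the commanded pose from where the row before left it, along the tool's axes as they then stand; what a row does not reach is not made up. A row lasts 1/12 s, in which the tool goes at most 41.7 mm and 7.16 degrees, less where a joint would pass 70% of its speed; a pose out of reach is approached as far as the arm can. A call with a gripper value outside its range is refused whole. The fingers move at their own pace and stop on an object; "newtons" is the grip in N (left out, the last holds). Time passes only in rows, so rows that do not move let the fingers close. It gives the time, the measured TCP pose, the force, the opening and the grip force at its end, in the units of the state.
- r.get_state(): the state, without advancing time (a new reading comes with each control period).
- get_image(name): name is "scene" or "top" or "wrist"; returns a dict with "color" (420x560x3 uint8, red, green, blue), "fx", "fy", "cx", "cy" (pixels), "pose" (4x4, takes a point from camera to world coordinates). Camera axes: x right, y down, z forward; pixel columns grow to the right and rows downward; lengths in m; the calibration is good to about 2 mm. The wrist camera is an equidistant fisheye: a pixel r from the principal point sees the ray r / f radians off the axis. A picture is of the moment at which its call begins. There is no depth.
- r.sign_off(): hands the job in; it is judged then, once.
Trained networks look in the newest picture that a camera, given by its name, has taken for a name from the list of things; names that differ only in an ending like _2 or _b are one class to them, and where a whole thing is asked for, a point or a joint stands for the part that bears it (a point fixed in the world has none). Each returns a list of dicts, best first, with "confidence" (0 to 1); they miss things now and then, are a little off and sometimes report something else, mostly with a low value. They report only what shows in the picture. A call takes as long as a camera call. They do not tell look-alikes from the thing itself.
- models.search_frame(camera, name): "pixel" ([row, column] in pixels, amid what is visible of it).
The state is a dict: "clock": time; "joint_positions": joint angles; "joint_velocities": joint speeds; "effort": joint torques, N m; "tool_pos": TCP position; "tcp_rot": TCP orientation; "wrist_force": force on the tool from outside, world axes, zero at the start; "torque": the same for the moment, N m; "opening": finger opening in m; "grasp_force": force on a finger pad.
Only numpy, scipy, OpenCV 4.12 (cv2) and the standard library are available. Lean on these libraries where they do the work, as an engineer would, in place of code of your own. Each camera call takes 0.05 s, during which the arm holds its last target. There are 200 camera calls.

## Working session

There is one attempt and no reset: what is moved stays moved. The work goes in short steps, Python scripts to look and compute and a tool call to move; the robot and the scene stay as the last step left them, time stands still between calls to the robot, and variables do not carry over. Pictures are saved under pics/ and viewed, at most 13 in all, crops included, and the job is handed in when it is done.

Besides the shell and the picture viewer there is one more tool, called as name(argument=value, ...), one argument or row to a line, values as JSON. apply_moves: Moves the arm, as the interface text tells. Its arguments: {"type":"object","properties":{"moves":{"type":"array"},"newtons":{"type":"number"}},"required":["moves"]}

```bash
mkdir -p pics
cat > h.py <<'E'
import numpy as np, cv2
from cell import r, get_image, models
from scipy.spatial.transform import Rotation as R
def save(im,n,crop=None,k=1):
    c=im["color"][:,:,::-1]
    if crop: c=c[crop[0]:crop[1],crop[2]:crop[3]]
    cv2.imwrite("pics/"+n,cv2.resize(c,None,fx=k,fy=k,interpolation=cv2.INTER_CUBIC))
def ray(im,px,fish=False):
    v=np.array([(px[1]-im["cx"])/im["fx"],(px[0]-im["cy"])/im["fy"]])
    if fish:
        t=np.linalg.norm(v); d=np.r_[v/t*np.sin(t),np.cos(t)] if t>1e-9 else np.array([0,0,1.])
    else: d=np.r_[v,1]
    return im["pose"][:3,3], im["pose"][:3,:3]@d
def pt(im,px,z,fish=False):
    o,d=ray(im,px,fish); return o+d*(z-o[2])/d[2]
def proj(im,p,fish=False):
    q=im["pose"][:3,:3].T@(np.asarray(p)-im["pose"][:3,3])
    if fish:
        n=np.linalg.norm(q[:2]); t=np.arctan2(n,q[2]); u=q[:2]/n*t
    else: u=q[:2]/q[2]
    return [im["cy"]+im["fy"]*u[1], im["cx"]+im["fx"]*u[0]]
E
python3 - <<'E'
from h import *
np.set_printoptions(precision=3,suppress=True)
for c in ("top","scene"):
    im=get_image(c); save(im,c+"0.png",k=1.4)
    print(c,im["fx"],im["cx"],im["cy"],im["pose"])
    for n in "fixture pin_a pin_end clamp lever knob blank strip tray".split():
        print(n,[(np.round(d["pixel"]).tolist(),round(d["confidence"],2),pt(im,d["pixel"],.02)[:2].round(3).tolist()) for d in models.search_frame(c,n)][:6])
print(r.get_state())
E
```

```text
top 531.9766767104261 273.42893343576003 203.14212669785985 [[ 0.    -0.994  0.105  0.361]
 [-1.    -0.     0.002  0.061]
 [-0.002 -0.105 -0.994  1.622]
 [ 0.     0.     0.     1.   ]]
fixture [([177.0, 295.0], 0.76, [0.61, -0.002])]
pin_a []
pin_end [([148.0, 403.0], 0.55, [0.699, -0.332])]
clamp [([192.0, 300.0], 0.65, [0.562, -0.017])]
lever [([194.0, 301.0], 0.57, [0.559, -0.02]), ([177.0, 296.0], 0.56, [0.61, -0.006]), ([274.0, 142.0], 0.29, [0.317, 0.457])]
knob [([195.0, 300.0], 0.67, [0.554, -0.018])]
blank [([220.0, 384.0], 0.91, [0.48, -0.271]), ([186.0, 376.0], 0.91, [0.582, -0.249]), ([217.0, 435.0], 0.76, [0.487, -0.423])]
strip [([169.0, 294.0], 0.63, [0.635, 0.002]), ([238.0, 279.0], 0.43, [0.423, 0.046]), ([213.0, 198.0], 0.27, [0.499, 0.293])]
tray [([216.0, 196.0], 0.97, [0.491, 0.297])]
scene 507.7655592776633 275.81292771858494 204.0812901833519 [[ 0.445  0.597 -0.667  1.431]
 [ 0.895 -0.313  0.317 -0.356]
 [-0.02  -0.739 -0.674  0.992]
 [ 0.     0.     0.     1.   ]]
fixture [([253.0, 266.0], 0.78, [0.624, -0.003])]
pin_a []
pin_end []
clamp [([236.0, 250.0], 0.7
[... 230 characters left out ...]
8, -0.276]), ([333.0, 153.0], 0.24, [0.724, -0.332])]
strip [([255.0, 266.0], 0.67, [0.63, -0.007]), ([205.0, 252.0], 0.6, [0.442, 0.039]), ([299.0, 292.0], 0.42, [0.783, -0.013])]
tray [([194.0, 338.0], 0.61, [0.513, 0.281])]
{'clock': 1.0, 'joint_positions': array([ 1.254,  0.3  ,  1.521, -0.   ,  1.321, -0.067]), 'joint_velocities': array([ 0.002,  0.002, -0.001, -0.001,  0.   ,  0.   ]), 'effort': array([  0.001, -53.167, -35.291,   0.071,   0.021,   0.   ]), 'tool_pos': array([0.136, 0.533, 0.205]), 'tcp_rot': array([0.   , 0.125, 0.992, 0.   ]), 'wrist_force': array([-0.229,  0.24 , -0.088]), 'torque': array([ 0.021,  0.022, -0.017]), 'grasp_force': 0.0, 'opening': 0.09379849594643648}
```

Run:
```python
import cv2,numpy as np
t=cv2.imread("pics/top0.png"); print(t.shape)
# crop from original-scale: rows 120-300, cols 120-480
c=t[int(110*1.4):int(310*1.4),int(130*1.4):int(480*1.4)]
cv2.imwrite("pics/topc.png",cv2.resize(c,(790,451),interpolation=cv2.INTER_CUBIC))
```

```text
(588, 784, 3)
```

View pics/topc.png

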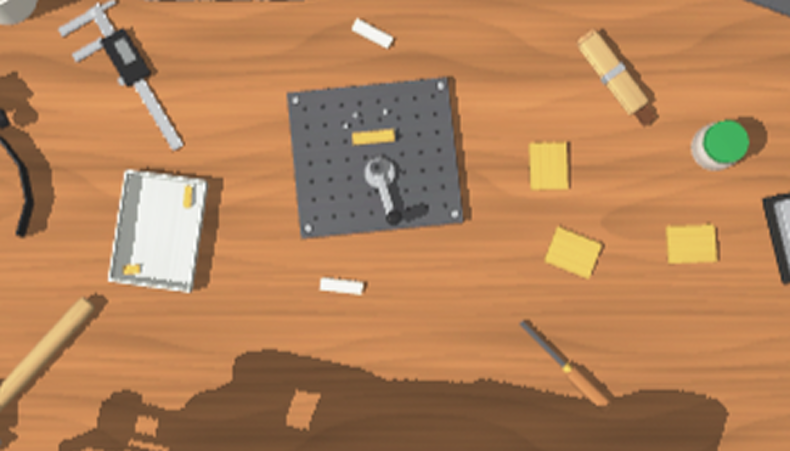

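View pics/scene0.png

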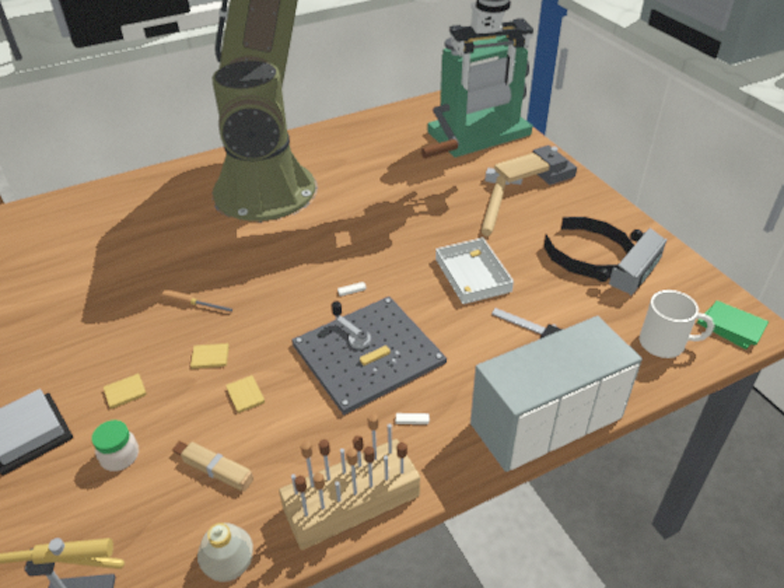

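Three look-alike plates in the top image (original pixels): (220,384) at 0.55 m from the base, (186,376) at 0.63 m and (217,435) at 0.65 m. The blank meant is (220,384), as it is nearest the base. The strip is the brass one at (169,294) in the fixture. The white ones at (238,279) and near (123,296) are look-alikes to leave.

```bash
cat >> h.py <<'E'
def go(p,yaw=None,st=None):
    """tool-frame shift (mm) and turn about z to bring TCP to p with tool-y at world angle yaw (mod pi)"""
    st=st or r.get_state(); q=st["tcp_rot"]; M=R.from_quat([q[1],q[2],q[3],q[0]]).as_matrix()
    d=M.T@(np.asarray(p)-st["tool_pos"])*1000
    cur=np.arctan2(M[1,1],M[0,1]); t=0
    if yaw is not None: t=-((yaw-cur+np.pi/2)%np.pi-np.pi/2)
    print("pos",st["tool_pos"].round(4),"yaw",round(cur,4),"tilt",M[:,2].round(4),"shift",d.round(1),"turnz",round(t,4))
def rects(im,zs,lo,hi,fish=False,minA=20,k=4):
    big=cv2.resize(im["color"],None,fx=k,fy=k,interpolation=cv2.INTER_CUBIC)
    m=cv2.inRange(cv2.cvtColor(big,cv2.COLOR_RGB2HSV),lo,hi)
    out=[]
    for c in cv2.findContours(m,cv2.RETR_EXTERNAL,cv2.CHAIN_APPROX_NONE)[0]:
        if cv2.contourArea(c)<minA*k*k: continue
        px=(c[:,0,::-1]+.5)/k-.5
        w=np.array([pt(im,p,zs,fish)[:2] for p in px],np.float32)*1000
        rc=cv2.minAreaRect(w); out.append((px.mean(0).round().tolist(),np.round(rc[0],1).tolist(),np.round(rc[1],1).tolist(),round(rc[2],1)))
    return out
E
python3 - <<'E'
from h import *
np.set_printoptions(precision=3,suppress=True)
im=get_image("top"); save(im,"cand.png",(165,255,350,460),6)
for x in rects(im,.008,(20,110,120),(32,255,255)): print(x)
im=get_image("wrist"); print(im["pose"],im["fx"],im["cx"],im["cy"])
go([.56,0,.3],np.pi/2); go([.52,-.0,.3],0.1)
E
```

```text
([229.0, 188.0], [452.0, 323.4], [11.8, 21.6], 4.8)
([221.0, 383.0], [474.9, -270.7], [64.7, 50.8], 68.0)
([218.0, 436.0], [486.5, -430.2], [49.4, 65.9], 3.3)
([197.0, 213.0], [550.8, 249.0], [9.3, 27.8], 87.5)
([183.0, 373.0], [592.4, -239.7], [62.7, 50.2], 0.8)
([170.0, 295.0], [632.2, -2.5], [16.7, 57.5], 5.3)
([89.0, 414.0], [888.6, -374.0], [33.5, 29.9], 69.6)
([85.0, 499.0], [906.3, -643.2], [246.0, 38.1], 75.0)
[[ 0.247  0.935  0.253  0.062]
 [ 0.969 -0.239 -0.064  0.552]
 [ 0.001  0.261 -0.965  0.383]
 [ 0.     0.     0.     1.   ]] 325.19226210127806 269.7465070957706 210.16640663250652
pos [0.136 0.533 0.205] yaw 1.321 tilt [ 0. -0. -1.] shift [-542.6 -411.6  -94.5] turnz -0.2498
pos [0.136 0.533 0.205] yaw 1.321 tilt [ 0. -0. -1.] shift [-503.9 -421.4  -94.5] turnz 1.221
```

View pics/cand.png

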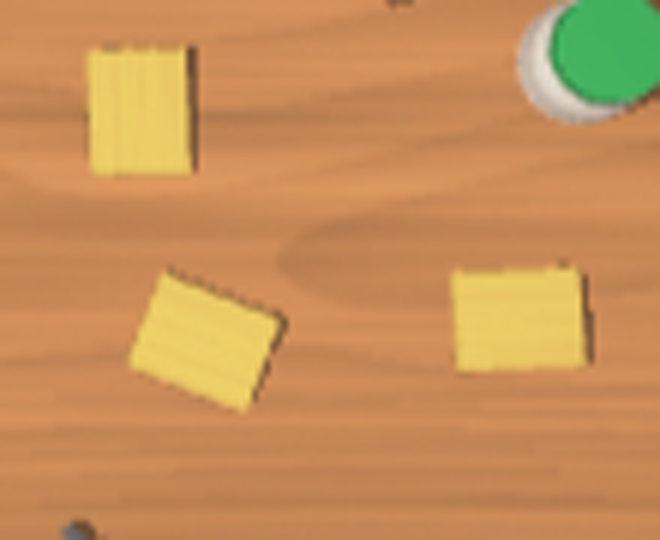

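The crop shows three identical brass plates. The tilted one at crop (340,207), which is original (221,384), is nearest the base at (0.475,−0.271) m, so it is the blank. I'm moving over the fixture for a close look.

apply_moves(
  moves=[
    [-29.1,-20.2,0,0,0,0,1],
    [-29.1,-20.2,0,0,0,0,1],
    [-29.1,-20.2,0,0,0,0,1],
    [-29.1,-20.2,0,0,0,0,1],
    [-29.1,-20.2,0,0,0,0,1],
  ],
)

```text
clock: 1.52
tool_pos: [0.2527, 0.3977, 0.2055]
tcp_rot: [0.0, 0.124, 0.992, 0.0]
wrist_force: [0.1, -0.3, 0.3]
opening: 0.094
grasp_force: 0.0
```

apply_moves(
  moves=[
    [-29.1,-20.2,0,0,0,0,1],
    [-29.1,-20.2,0,0,0,0,1],
    [-29.1,-20.2,0,0,0,0,1],
    [-29.1,-20.2,0,0,0,0,1],
    [-29.1,-20.2,0,0,0,0,1],
  ],
)

```text
clock: 1.93
tool_pos: [0.3688, 0.2638, 0.2057]
tcp_rot: [0.0, 0.125, 0.992, 0.0]
wrist_force: [0.5, 1.3, 0.3]
opening: 0.094
grasp_force: 0.0
```

apply_moves(
  moves=[
    [-29.1,-20.2,0,0,0,0,1],
    [-29.1,-20.2,0,0,0,0,1],
    [-29.1,-20.2,0,0,0,0,1],
    [-29.1,-20.2,0,0,0,0,1],
    [-29.1,-20.2,0,0,0,0,1],
  ],
)

```text
clock: 2.35
tool_pos: [0.485, 0.1298, 0.2056]
tcp_rot: [0.0, 0.125, 0.992, 0.0]
wrist_force: [0.7, 1.2, 0.2]
opening: 0.0945
grasp_force: 0.0
```

apply_moves(
  moves=[
    [-29.1,-20.2,0,0,0,0,1],
    [-29.1,-20.2,0,0,0,0,1],
    [-29.1,-20.2,0,0,0,0,1],
    [-29.1,-20.2,0,0,0,0,1],
    [-29.1,-20.2,0,0,0,0,1],
  ],
)

```text
clock: 2.77
tool_pos: [0.6009, -0.004, 0.2054]
tcp_rot: [0.0, 0.125, 0.992, 0.0]
wrist_force: [1.3, 0.7, 0.3]
opening: 0.0937
grasp_force: 0.0
```

apply_moves(
  moves=[
    [0,0,0,0,0,-0.07,1],
    [0,0,0,0,0,-0.07,1],
    [0,0,0,0,0,-0.07,1],
    [0,0,0,0,0,-0.07,1],
    [0,0,0,0,0,-0.06,1],
  ],
)

```text
clock: 3.18
tool_pos: [0.6001, -0.0025, 0.2054]
tcp_rot: [-0.0, -0.047, 0.999, 0.0]
wrist_force: [-0.4, -0.1, 0.3]
opening: 0.0944
grasp_force: 0.0
```

Run:
```python
from h import *
np.set_printoptions(precision=3,suppress=True)
im=get_image("wrist"); save(im,"w1.png",k=1.4); print(im["pose"])
for x in rects(im,.024,(20,110,120),(32,255,255),True,100): print(x)
for n in "pin_a pin_end clamp knob strip".split():
    print(n,[(np.round(d["pixel"]).tolist(),round(d["confidence"],2)) for d in models.search_frame("wrist",n)][:6])
go([.63,-.002,.1],1.663)
```

```text
[[-0.093  0.961  0.26   0.524]
 [ 0.996  0.09   0.025 -0.009]
 [ 0.001  0.261 -0.965  0.383]
 [ 0.     0.     0.     1.   ]]
([377.0, 376.0], [874.3, 224.1], [31.8, 477.1], 5.3)
([323.0, 445.0], [774.4, 276.5], [106.4, 41.5], 22.7)
([324.0, 95.0], [822.4, -242.3], [41.5, 107.3], 78.1)
([215.0, 267.0], [626.3, -2.6], [15.0, 54.8], 5.3)
([167.0, 90.0], [586.9, -227.6], [61.7, 52.0], 0.7)
([92.0, 5.0], [484.9, -384.6], [48.1, 23.8], 5.0)
([79.0, 74.0], [475.6, -256.6], [65.6, 49.0], 68.0)
pin_a [([79.0, 72.0], 0.22)]
pin_end []
clamp [([162.0, 261.0], 0.92)]
knob [([159.0, 257.0], 0.71), ([214.0, 269.0], 0.55)]
strip [([49.0, 318.0], 0.88), ([214.0, 268.0], 0.74), ([312.0, 253.0], 0.6)]
pos [ 0.6   -0.002  0.205] yaw 1.6593 tilt [-0.  0. -1.] shift [-29.9  -2.3 105.4] turnz -0.0037
```

View pics/w1.png

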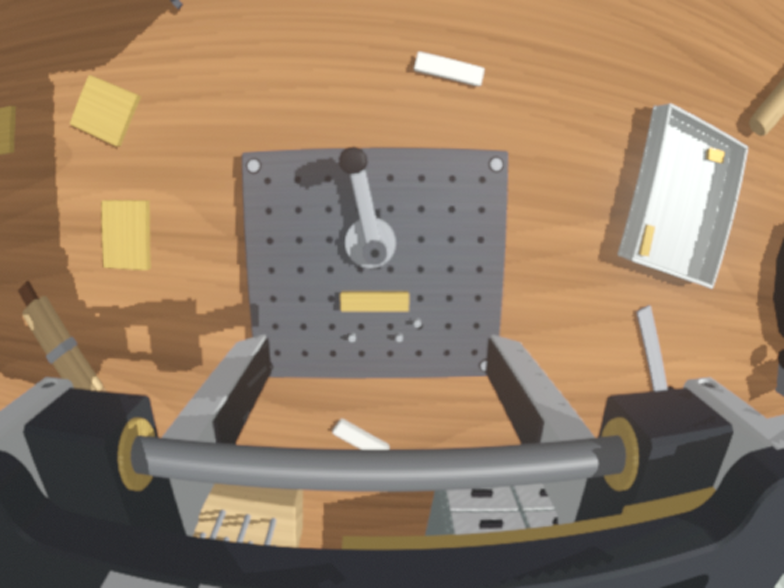

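The wrist view shows the brass strip at (row 215, col 267), the side pins near (241,285) and (241,251), and the end pin near (231,298). The lever is open with the knob at (114,252), and the blank is at (79,74). Next I measure the pins.

Run:
```python
from h import *
np.set_printoptions(precision=1,suppress=True)
im=get_image("wrist"); k=8
g=cv2.cvtColor(im["color"],cv2.COLOR_RGB2GRAY); r0,c0=222,240
sub=cv2.resize(g[r0:260,c0:312],None,fx=k,fy=k,interpolation=cv2.INTER_CUBIC)
m=(sub>150).astype(np.uint8)
n,l,s,c=cv2.connectedComponentsWithStats(m)
for i in range(1,n):
    if s[i,4]>100:
        px=[(c[i][1]+.5)/k-.5+r0,(c[i][0]+.5)/k-.5+c0]; print(px,s[i],pt(im,px,.025,True)[:2]*1000,pt(im,px,.021,True)[:2]*1000)
for nm,px in dict(screwTL=(118.5,181.5),screwTR=(117.5,354.5),pivot=(180.5,268),knobtop=(112,252)).items():
    print(nm,pt(im,px,.016 if 'screw' in nm else .035 if nm=='pivot' else .068,True)[:2]*1000)
cv2.imwrite("pics/pins.png",cv2.resize(im["color"][165:265,225:325,::-1],None,fx=6,fy=6,interpolation=cv2.INTER_CUBIC))
```

```text
[np.float64(221.90760986643687), np.float64(264.4221510124946)] [  32    0  375    8 2321] [634.9  -4.6] [636.2  -4.6]
[np.float64(230.37771739130434), np.float64(297.98650515843775)] [ 448   49   41   43 1357] [641.8  35.2] [643.1  35.7]
[np.float64(241.24099170918367), np.float64(251.60873724489795)] [  75  132   42   48 1568] [660.  -17.6] [661.5 -17.7]
[np.float64(241.10273639896374), np.float64(285.3008419689119)] [ 344  132   44   47 1544] [656.3  21.8] [657.8  22.1]
screwTL [ 523.8 -109.3]
screwTR [505.5  87. ]
pivot [584.7  -4.8]
knobtop [513.5 -26.2]
```

View pics/pins.png

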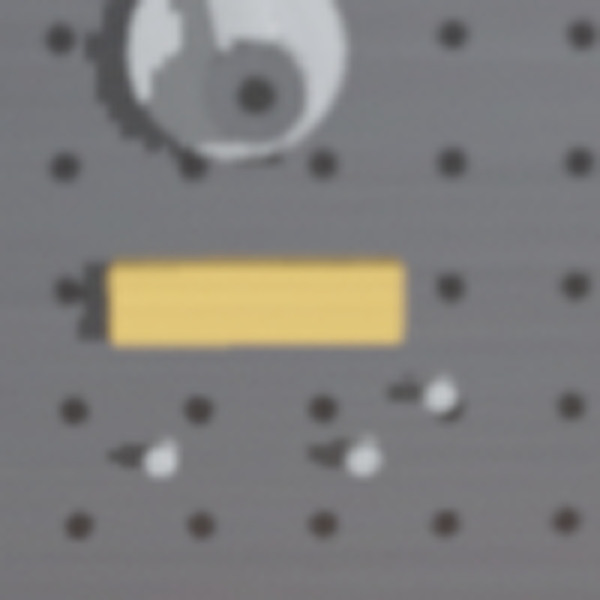

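Run:
```python
from h import *
go([.626,-.0025,.019],1.663)
```

```text
pos [ 0.6    -0.0024  0.2054] yaw 1.6597 tilt [-0. -0. -1.] shift [-25.9  -2.4 186.4] turnz -0.0033
```

apply_moves(
  moves=[
    [-13,-1.2,30,0,0,-0.003,0.85],
    [-12.9,-1.2,30,0,0,0,0.85],
    [0,0,35,0,0,0,0.85],
    [0,0,35,0,0,0,0.85],
    [0,0,30,0,0,0,0.85],
  ],
  newtons=20,
)

```text
clock: 3.95
tool_pos: [0.6255, -0.0024, 0.0431]
tcp_rot: [-0.001, -0.046, 0.999, 0.0]
wrist_force: [1.1, 0.6, -0.5]
opening: 0.0797
grasp_force: 0.0
```

apply_moves(
  moves=[
    [0,0,12,0,0,0,0.85],
    [0,0,8,0,0,0,0.85],
    [0,0,4,0,0,0,0.85],
    [0,0,2.4,0,0,0,0.85],
    [0,0,0,0,0,0,0.85],
  ],
)

```text
clock: 4.37
tool_pos: [0.6267, -0.0025, 0.0202]
tcp_rot: [0.001, -0.047, 0.999, -0.0]
wrist_force: [0.2, -0.2, 0.4]
opening: 0.0798
grasp_force: 0.0
```

Run:
```python
from h import *
go([.626,-.0025,.019],1.663); s=r.get_state(); print(s["wrist_force"],s["opening"])
```

```text
pos [ 0.6267 -0.0025  0.0202] yaw 1.6639 tilt [ 1.8e-03 -1.0e-04 -1.0e+00] shift [0.7 0.  1.2] turnz 0.0009
[ 0.20494652 -0.18617159  0.37945342] 0.0797634269384342
```

apply_moves(
  moves=[
    [0,0,1,0,0,0,0.5],
    [0,0,0,0,0,0,0.5],
    [0,0,0,0,0,0,0.5],
    [0,0,0,0,0,0,0.5],
    [0,0,0,0,0,0,0.5],
  ],
  newtons=20,
)

```text
clock: 4.78
tool_pos: [0.6262, -0.0024, 0.0185]
tcp_rot: [0.0, -0.047, 0.999, -0.0]
wrist_force: [-1.2, 1.0, 2.6]
opening: 0.0553
grasp_force: 20.0
```

apply_moves(
  moves=[
    [0,0,0,0,0,0,0.5],
    [0,0,0,0,0,0,0.5],
    [0,0,-10,0,0,0,0.5],
    [0,0,-30,0,0,0,0.5],
    [0,0,-35,0,0,0,0.5],
  ],
)

```text
clock: 5.2
tool_pos: [0.6248, -0.0023, 0.0924]
tcp_rot: [-0.002, -0.047, 0.999, 0.0]
wrist_force: [0.5, 0.4, -0.6]
opening: 0.0556
grasp_force: 20.0
```

apply_moves(
  moves=[
    [0,0,-35,0,0,0,0.5],
    [0,0,-30,0,0,0,0.5],
    [0,0,0,0,0,0,0.5],
  ],
)

```text
clock: 5.45
tool_pos: [0.6282, -0.0025, 0.1655]
tcp_rot: [0.005, -0.047, 0.999, -0.001]
wrist_force: [0.8, -0.0, 0.0]
opening: 0.0555
grasp_force: 20.0
```

Run:
```python
from h import *
im=get_image("top")
u=rects(im,.003,(0,0,150),(180,60,255),minA=300)
for x in u: print(x)
im=get_image("wrist")
for x in rects(im,.03,(20,110,120),(32,255,255),True,50): print(x)
go([.50,.285,.1])
```

```text
([386.0, 554.0], [-9.4, -761.3], [37.7, 194.4], 86.8)
([212.0, 494.0], [504.4, -609.0], [102.7, 110.1], 11.4)
([212.0, 199.0], [505.2, 289.9], [114.2, 156.0], 82.1)
([159.0, 96.0], [666.6, 608.6], [52.0, 156.6], 27.3)
([102.0, 126.0], [847.9, 525.9], [121.6, 89.3], 9.6)
([202.0, 6.0], [544.6, 872.9], [730.6, 60.1], 3.1)
([93.0, 410.0], [878.6, -358.0], [69.7, 79.5], 58.0)
([45.0, 233.0], [1004.7, 183.5], [1508.7, 358.7], 90.0)
([382.0, 314.0], [864.6, 93.9], [29.1, 438.6], 5.4)
([331.0, 382.0], [777.3, 148.3], [88.4, 23.2], 15.8)
([332.0, 157.0], [802.7, -121.5], [24.0, 90.1], 85.3)
([259.0, 270.0], [687.2, 3.8], [31.4, 99.9], 5.1)
([149.0, 72.0], [587.4, -221.7], [59.9, 51.3], 0.9)
([53.0, 58.0], [478.6, -250.0], [65.4, 47.6], 68.2)
pos [ 0.6263 -0.0025  0.1593] yaw 1.664 tilt [ 2.e-03 -2.e-04 -1.e+00] shift [ 99.1 298.   59. ] turnz 0
```

apply_moves(
  moves=[
    [10.6,33.4,0,0,0,0,0.5],
    [10.6,33.4,0,0,0,0,0.5],
    [10.6,33.4,0,0,0,0,0.5],
    [10.6,33.4,0,0,0,0,0.5],
    [10.6,33.4,0,0,0,0,0.5],
  ],
)

```text
clock: 5.97
tool_pos: [0.5561, 0.16, 0.1565]
tcp_rot: [-0.001, -0.046, 0.999, -0.0]
wrist_force: [0.6, 0.7, -0.8]
opening: 0.0557
grasp_force: 20.0
```

apply_moves(
  moves=[
    [10.6,33.4,0,0,0,0,0.5],
    [10.6,33.4,0,0,0,0,0.5],
    [10.6,33.4,0,0,0,0,0.5],
    [10.6,33.4,0,0,0,0,0.5],
    [0,0,0,0,0,0.117,0.5],
  ],
)

```text
clock: 6.38
tool_pos: [0.5, 0.2922, 0.1564]
tcp_rot: [-0.001, 0.009, 1.0, -0.0]
wrist_force: [-0.5, 0.3, -0.7]
opening: 0.0557
grasp_force: 20.0
```

apply_moves(
  moves=[
    [0,0,20,0,0,0.117,0.5],
    [0,0,20,0,0,0,0.5],
    [0,0,20,0,0,0,0.5],
    [0,0,10,0,0,0,0.5],
    [0,0,0,0,0,0,0.5],
  ],
)

```text
clock: 6.8
tool_pos: [0.5015, 0.2872, 0.0848]
tcp_rot: [-0.002, 0.07, 0.998, -0.001]
wrist_force: [0.2, 0.4, -0.8]
opening: 0.0559
grasp_force: 20.0
```

Run:
```python
from h import *
im=get_image("wrist"); save(im,"w2.png",(130,420,100,460),2)
go([.5035,.2875,.0085],1.431)
for d in models.search_frame("wrist","tray"): print(d,pt(im,d["pixel"],.003,True))
```

```text
pos [0.5024 0.2876 0.0868] yaw 1.43 tilt [-0.0027 -0.0013 -1.    ] shift [-1.3  0.2 78.3] turnz -0.001
{'pixel': [196.8, 264.4], 'confidence': 0.78} [0.48319571 0.28581794 0.003     ]
```

View pics/w2.png

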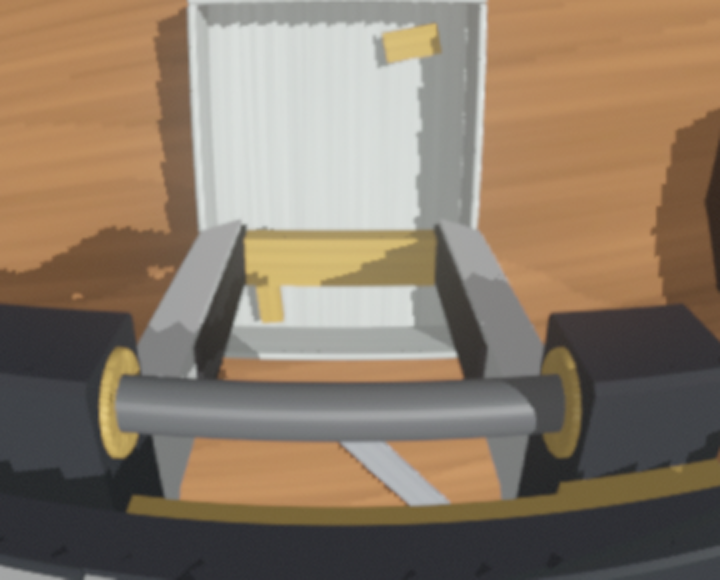

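The crop shows the strip held between the fingers at crop (340,258), centred over the tray, with the scraps at the two far corners. I'm lowering it.

apply_moves(
  moves=[
    [0,0,25,0,0,0,0.5],
    [0,0,25,0,0,0,0.5],
    [0,0,15,0,0,0,0.5],
    [0,0,10,0,0,0,0.5],
    [0,0,2,0,0,0,0.5],
  ],
)

```text
clock: 7.32
tool_pos: [0.5029, 0.2878, 0.0104]
tcp_rot: [-0.0, 0.07, 0.998, -0.0]
wrist_force: [-0.2, -0.2, -0.2]
opening: 0.0559
grasp_force: 20.0
```

apply_moves(
  moves=[
    [0,0,0.6,0,0,0,0.5],
    [0,0,0,0,0,0,0.64],
    [0,0,0,0,0,0,0.66],
    [0,0,0,0,0,0,0.66],
    [0,0,-10,0,0,0,0.66],
  ],
)

```text
clock: 7.73
tool_pos: [0.5025, 0.2877, 0.0199]
tcp_rot: [-0.001, 0.07, 0.998, -0.0]
wrist_force: [-0.2, 0.1, -1.1]
opening: 0.062
grasp_force: 0.0
```

apply_moves(
  moves=[
    [0,0,-25,0,0,0,0.66],
    [0,0,-35,0,0,0,0.66],
    [0,0,-40,0,0,0,1],
    [0,0,-30,0,0,0,1],
    [0,0,0,0,0,0,1],
  ],
)

```text
clock: 8.15
tool_pos: [0.5053, 0.2891, 0.1584]
tcp_rot: [0.005, 0.07, 0.998, 0.003]
wrist_force: [-0.2, -0.2, 0.5]
opening: 0.0789
grasp_force: 0.0
```

Run:
```python
from h import *
im=get_image("top")
for x in rects(im,.008,(20,110,120),(32,255,255)): print(x)
st=r.get_state()
for y in (68,68-180): go([.476,-.265,.16],np.radians(y))
print(st["joint_positions"].round(3))
```

```text
([222.0, 383.0], [474.4, -270.3], [63.3, 49.0], 68.2)
([218.0, 436.0], [486.5, -430.3], [50.3, 65.5], 2.4)
([183.0, 373.0], [592.4, -239.9], [64.0, 50.6], 0.9)
([89.0, 414.0], [888.5, -374.0], [33.6, 29.7], 70.2)
([85.0, 499.0], [906.7, -643.4], [246.6, 39.1], 75.0)
pos [0.5043 0.2886 0.1548] yaw 1.4301 tilt [ 0.0062  0.003  -1.    ] shift [ -49.6 -552.1   -7. ] turnz 0.2433
pos [0.5043 0.2886 0.1548] yaw 1.4301 tilt [ 0.0062  0.003  -1.    ] shift [ -49.6 -552.1   -7. ] turnz 0.2433
[ 0.457  0.409  1.495 -0.     1.231 -0.973]
```

apply_moves(
  moves=[
    [-3.5,-39.4,0,0,0,0,1],
    [-3.5,-39.4,0,0,0,0,1],
    [-3.5,-39.4,0,0,0,0,1],
    [-3.5,-39.4,0,0,0,0,1],
    [-3.5,-39.4,0,0,0,0,1],
  ],
)

```text
clock: 8.62
tool_pos: [0.4918, 0.0888, 0.1499]
tcp_rot: [-0.001, 0.07, 0.998, -0.0]
wrist_force: [0.7, -0.2, 0.5]
opening: 0.0942
grasp_force: 0.0
```

apply_moves(
  moves=[
    [-3.5,-39.4,0,0,0,0,1],
    [-3.5,-39.4,0,0,0,0,1],
    [-3.5,-39.4,0,0,0,0,1],
    [-3.5,-39.4,0,0,0,0,1],
    [-3.5,-39.4,0,0,0,0,1],
  ],
)

```text
clock: 9.03
tool_pos: [0.4815, -0.1088, 0.1501]
tcp_rot: [-0.0, 0.07, 0.998, 0.0]
wrist_force: [0.7, -0.8, 1.2]
opening: 0.0938
grasp_force: 0.0
```

apply_moves(
  moves=[
    [-3.5,-39.4,0,0,0,0,1],
    [-3.5,-39.4,0,0,0,0,1],
    [-3.5,-39.4,0,0,0,0,1],
    [-3.5,-39.4,0,0,0,0,1],
    [0,0,0,0,0,0,1],
  ],
)

```text
clock: 9.45
tool_pos: [0.4728, -0.2702, 0.1497]
tcp_rot: [-0.0, 0.073, 0.997, -0.0]
wrist_force: [-0.5, 0.3, -0.7]
opening: 0.0941
grasp_force: 0.0
```

apply_moves(
  moves=[
    [0,0,0,0,0,0.121,1],
    [0,0,0,0,0,0.122,1],
    [0,0,0,0,0,0,1],
    [0,0,0,0,0,0,1],
  ],
)

```text
clock: 9.78
tool_pos: [0.474, -0.2647, 0.15]
tcp_rot: [-0.0, 0.189, 0.982, 0.0]
wrist_force: [-0.0, -0.1, 0.3]
opening: 0.0939
grasp_force: 0.0
```

Run:
```python
from h import *
im=get_image("wrist")
for x in rects(im,.008,(20,110,120),(32,255,255),True,50): print(x)
im=get_image("top"); save(im,"tray2.png",(180,250,160,240),5)
for x in rects(im,.008,(20,110,120),(32,255,255),minA=8): print(x)
go([.4745,-.2695,.002],np.radians(68.1))
```

```text
([377.0, 376.0], [774.1, -192.8], [423.1, 30.2], 68.2)
([324.0, 95.0], [544.9, -542.1], [36.9, 94.4], 51.0)
([324.0, 445.0], [717.2, -111.3], [37.0, 94.5], 85.5)
([284.0, 327.0], [588.0, -240.5], [66.9, 50.6], 0.8)
([257.0, 135.0], [482.9, -428.1], [49.9, 67.8], 2.1)
([200.0, 263.0], [471.5, -270.7], [64.3, 51.1], 68.1)
([55.0, 216.0], [318.0, -259.1], [10.8, 11.4], 45.7)
([229.0, 188.0], [452.0, 323.4], [11.8, 21.6], 4.8)
([222.0, 376.0], [474.3, -248.3], [23.9, 33.9], 65.8)
([222.0, 445.0], [475.2, -454.7], [24.0, 16.1], 1.4)
([211.0, 200.0], [507.6, 289.0], [55.8, 13.7], 81.9)
([197.0, 213.0], [550.5, 249.0], [9.2, 27.1], 87.1)
([183.0, 372.0], [592.2, -239.6], [62.6, 50.5], 0.0)
([89.0, 414.0], [888.6, -374.0], [33.5, 29.9], 69.6)
([85.0, 499.0], [906.4, -643.4], [246.4, 38.5], 75.0)
pos [ 0.4741 -0.2647  0.1503] yaw 1.1913 tilt [-4.e-04  2.e-04 -1.e+00] shift [ -2.2  -4.3 148.3] turnz 0.0027
```

View pics/tray2.png

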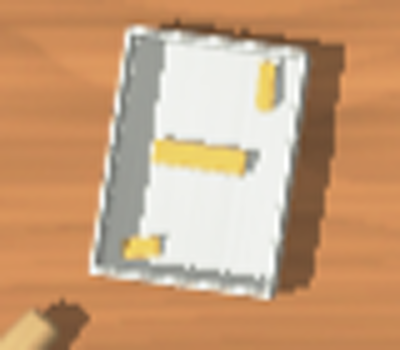

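The top crop shows the strip lying flat in the tray at crop (200,155), between the two scraps. Now I grasp the blank, with the fingers about 3 mm off centre to clear the end pin later.

Run:
```python
from h import *
go([.4685,-.2697,.002],np.radians(68.1))
```

```text
pos [ 0.4741 -0.2647  0.1503] yaw 1.1913 tilt [-4.e-04  2.e-04 -1.e+00] shift [  3.3  -6.7 148.3] turnz 0.0027
```

apply_moves(
  moves=[
    [3.3,-6.7,20,0,0,0.003,1],
    [0,0,35,0,0,0,1],
    [0,0,35,0,0,0,1],
    [0,0,30,0,0,0,1],
    [0,0,15,0,0,0,1],
  ],
  newtons=15,
)

```text
clock: 10.3
tool_pos: [0.4672, -0.2688, 0.0119]
tcp_rot: [-0.002, 0.191, 0.982, 0.001]
wrist_force: [-0.1, 1.0, -0.6]
opening: 0.0939
grasp_force: 0.0
```

apply_moves(
  moves=[
    [0,0,8,0,0,0,0.9],
    [0,0,4.3,0,0,0,0.85],
    [0,0,0,0,0,0,0.8],
    [0,0,0,0,0,0,0.8],
    [0,0,0,0,0,0,0.8],
  ],
)

```text
clock: 10.72
tool_pos: [0.4692, -0.2704, 0.0044]
tcp_rot: [0.001, 0.192, 0.981, -0.0]
wrist_force: [0.7, -0.1, 0.6]
opening: 0.0751
grasp_force: 0.0
```

apply_moves(
  moves=[
    [0,0,0,0,0,0,0.72],
    [0,0,0,0,0,0,0.62],
    [0,0,0,0,0,0,0.62],
    [0,0,0,0,0,0,0.62],
    [0,0,0,0,0,0,0.62],
  ],
)

```text
clock: 11.13
tool_pos: [0.4689, -0.2702, 0.0038]
tcp_rot: [0.0, 0.192, 0.981, -0.0]
wrist_force: [-1.2, 1.3, 6.4]
opening: 0.0638
grasp_force: 15.0
```

Run:
```python
from h import *
go([.4685,-.2697,.002],np.radians(68.1)); s=r.get_state(); print(s["opening"],s["grasp_force"],s["wrist_force"])
im=get_image("wrist")
for x in rects(im,.008,(20,110,120),(32,255,255),True,100): print(x)
```

```text
pos [ 0.4689 -0.2702  0.0038] yaw 1.184 tilt [ 8.e-04 -5.e-04 -1.e+00] shift [0.6 0.3 1.8] turnz -0.0045
0.06376912035723778 14.999936521053314 [-1.20624543  1.31898232  6.39825834]
([378.0, 329.0], [572.5, -253.4], [244.1, 41.4], 67.9)
([330.0, 143.0], [489.1, -371.0], [14.9, 49.7], 55.6)
([330.0, 396.0], [554.2, -211.5], [14.6, 49.5], 79.4)
([259.0, 270.0], [470.5, -270.4], [64.0, 51.9], 67.8)
([9.0, 184.0], [318.1, -259.4], [12.8, 12.4], 50.6)
```

apply_moves(
  moves=[
    [0,0,-10,0,0,0,0.62],
    [0,0,-30,0,0,0,0.62],
    [0,0,-35,0,0,0,0.62],
    [0,0,-25,0,0,0,0.62],
    [0,0,0,0,0,0,0.62],
  ],
)

```text
clock: 11.6
tool_pos: [0.4704, -0.2712, 0.1088]
tcp_rot: [0.004, 0.192, 0.981, -0.002]
wrist_force: [1.1, -1.2, -0.4]
opening: 0.0636
grasp_force: 15.0
```

Run:
```python
from h import *
go([.6252,-.0042,.10],np.radians(95.3)); s=r.get_state(); print(s["opening"],s["grasp_force"],s["wrist_force"])
```

```text
pos [ 0.4704 -0.2712  0.1088] yaw 1.1841 tilt [ 0.0064 -0.0043 -1.    ] shift [-42.6 305.7   8.6] turnz -0.4792
0.06355584462170723 14.998090267181396 [ 1.13107338 -1.16039722 -0.39477518]
```

apply_moves(
  moves=[
    [-4.7,34,0,0,0,0,0.62],
    [-4.7,34,0,0,0,0,0.62],
    [-4.7,34,0,0,0,0,0.62],
    [-4.7,34,0,0,0,0,0.62],
    [-4.7,34,0,0,0,0,0.62],
  ],
)

```text
clock: 12.02
tool_pos: [0.5547, -0.1198, 0.1027]
tcp_rot: [-0.0, 0.192, 0.981, 0.0]
wrist_force: [-0.5, -0.8, -1.7]
opening: 0.0638
grasp_force: 15.0
```

apply_moves(
  moves=[
    [-4.7,34,0,0,0,0,0.62],
    [-4.7,34,0,0,0,0,0.62],
    [-4.7,34,0,0,0,0,0.62],
    [-4.7,34,0,0,0,0,0.62],
    [0,0,0,0,0,-0.12,0.62],
  ],
)

```text
clock: 12.43
tool_pos: [0.6246, 0.0023, 0.1024]
tcp_rot: [-0.0, 0.133, 0.991, 0.0]
wrist_force: [-0.9, 0.3, -0.9]
opening: 0.0635
grasp_force: 15.0
```

apply_moves(
  moves=[
    [0,0,0,0,0,-0.12,0.62],
    [0,0,0,0,0,-0.12,0.62],
    [0,0,0,0,0,-0.12,0.62],
    [0,0,0,0,0,0,0.62],
    [0,0,0,0,0,0,0.62],
  ],
)

```text
clock: 12.85
tool_pos: [0.6229, -0.0026, 0.1026]
tcp_rot: [-0.001, -0.045, 0.999, 0.0]
wrist_force: [-0.5, -0.5, -2.4]
opening: 0.0638
grasp_force: 15.0
```

Run:
```python
from h import *
go([.6252,-.0042,.05],np.radians(95.3)); s=r.get_state(); print(s["opening"],s["grasp_force"],s["wrist_force"])
```

```text
pos [ 0.6229 -0.0026  0.1026] yaw 1.6602 tilt [-1.e-03  1.e-04 -1.e+00] shift [-2.2 -1.8 52.6] turnz -0.0031
0.06382201476982101 14.997589588165283 [-0.54424453 -0.46240025 -2.40334357]
```

apply_moves(
  moves=[
    [-2.2,-1.8,20,0,0,-0.003,0.62],
    [0,0,20,0,0,0,0.62],
    [0,0,20,0,0,0,0.62],
    [0,0,9,0,0,0,0.62],
    [0,0,0,0,0,0,0.62],
  ],
)

```text
clock: 13.27
tool_pos: [0.6243, -0.0042, 0.0319]
tcp_rot: [-0.002, -0.047, 0.999, 0.0]
wrist_force: [0.1, 0.5, -2.4]
opening: 0.0635
grasp_force: 15.0
```

Run:
```python
from h import *
go([.6252,-.0042,.0205],np.radians(95.3))
im=get_image("wrist"); save(im,"w3.png",(190,310,180,360),4.4)
z=r.get_state()["tool_pos"][2]-.0038+.008
for x in rects(im,z,(20,110,120),(32,255,255),True,100): print(z,x)
```

```text
pos [ 0.6243 -0.0042  0.0319] yaw 1.6641 tilt [-3.9e-03  2.0e-04 -1.0e+00] shift [-0.9 -0.1 11.4] turnz 0.0008
0.0378382972045927 ([381.0, 328.0], [719.2, 59.3], [16.1, 241.5], 5.3)
0.0378382972045927 ([330.0, 396.0], [671.9, 86.5], [48.6, 14.2], 17.2)
0.0378382972045927 ([330.0, 143.0], [687.4, -83.0], [14.7, 49.6], 83.5)
0.0378382972045927 ([259.0, 269.0], [625.2, -3.3], [50.6, 63.0], 5.4)
0.0378382972045927 ([170.0, 8.0], [583.5, -187.9], [22.4, 54.4], 89.1)
```

View pics/w3.png

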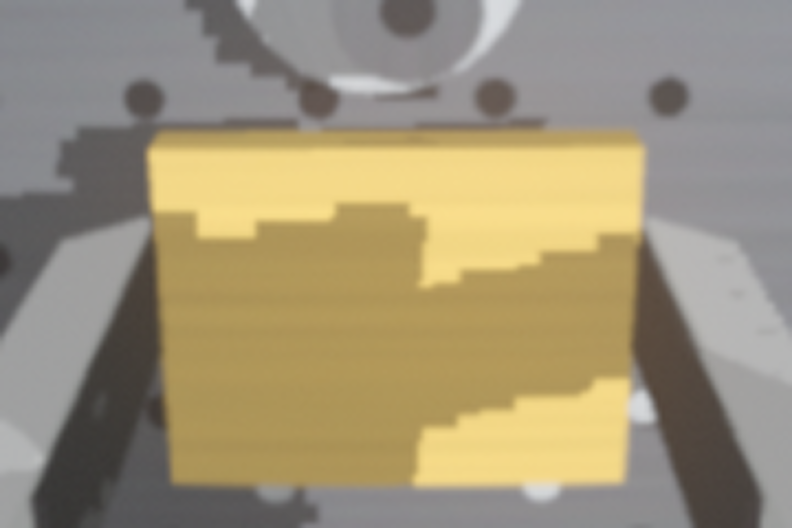

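Run:
```python
from h import *
im=get_image("wrist"); f=lambda r_,c,z: (pt(im,[190+r_/4.4-.4,180+c/4.4-.4],z,True)[:2]*1000).round(1)
z=r.get_state()["tool_pos"][2]-.0038+.008; print(z)
for a in [(485,173,z),(485,625,z),(146,150,z),(146,645,z),(131,155,z-.008),(131,635,z-.008),(502,275,.025),(502,542,.025),(405,657,.025),(422,643,.025)]: print(a,f(*a))
```

```text
0.03898847367276004
(485, 173, np.float64(0.03898847367276004)) [655.3 -32. ]
(485, 625, np.float64(0.03898847367276004)) [649.5  30.9]
(146, 150, np.float64(0.03898847367276004)) [605.8 -36.8]
(146, 645, np.float64(0.03898847367276004)) [599.9  26. ]
(131, 155, np.float64(0.030988473672760038)) [606.2 -37.4]
(131, 635, np.float64(0.030988473672760038)) [600.3  26. ]
(502, 275, 0.025) [665.1 -18.1]
(502, 542, 0.025) [661.4  22.1]
(405, 657, 0.025) [643.6  36.9]
(422, 643, 0.025) [646.5  35.3]
```

apply_moves(
  moves=[
    [0,-1.5,0,0,0,0,0.62],
    [0,0,6,0,0,0,0.62],
    [0,0,5,0,0,0,0.62],
    [0,0,0,0,0,0,0.62],
    [0,0,0,0,0,0,0.62],
  ],
)

```text
clock: 13.78
tool_pos: [0.6256, -0.0056, 0.0229]
tcp_rot: [-0.0, -0.048, 0.999, 0.0]
wrist_force: [0.8, -0.7, -1.7]
opening: 0.0636
grasp_force: 15.0
```

apply_moves(
  moves=[
    [0,0,1,0,0,0,0.62],
    [0,0,1,0,0,0,0.62],
    [0,0,0,0,0,0,0.62],
  ],
)

```text
clock: 14.03
tool_pos: [0.6257, -0.0056, 0.021]
tcp_rot: [-0.0, -0.048, 0.999, -0.0]
wrist_force: [0.6, 0.2, -2.1]
opening: 0.0635
grasp_force: 15.0
```

apply_moves(
  moves=[
    [0,0,0.5,0,0,0,0.62],
    [0,0,0,0,0,0,0.62],
  ],
)

```text
clock: 14.2
tool_pos: [0.6258, -0.0056, 0.0207]
tcp_rot: [0.0, -0.048, 0.999, 0.0]
wrist_force: [-0.2, 0.5, -2.7]
opening: 0.0636
grasp_force: 15.0
```

apply_moves(
  moves=[
    [0,0,0.4,0,0,0,0.62],
    [0,0,0,0,0,0,0.62],
  ],
)

```text
clock: 14.37
tool_pos: [0.6257, -0.0057, 0.0202]
tcp_rot: [0.0, -0.048, 0.999, 0.0]
wrist_force: [-0.0, -0.5, -2.7]
opening: 0.0635
grasp_force: 15.0
```

apply_moves(
  moves=[
    [0,0,0.4,0,0,0,0.62],
    [0,0,0,0,0,0,0.62],
  ],
)

```text
clock: 14.53
tool_pos: [0.6258, -0.0057, 0.0199]
tcp_rot: [0.0, -0.048, 0.999, -0.0]
wrist_force: [0.3, 0.3, -1.7]
opening: 0.0643
grasp_force: 15.0
```

apply_moves(
  moves=[
    [0,0,0.3,0,0,0,0.62],
    [0,0,0,0,0,0,0.62],
  ],
)

```text
clock: 14.7
tool_pos: [0.6258, -0.0057, 0.0199]
tcp_rot: [0.0, -0.048, 0.999, -0.0]
wrist_force: [-1.4, -0.8, 3.1]
opening: 0.0636
grasp_force: 15.0
```

apply_moves(
  moves=[
    [-1,0,-0.4,0,0,0,0.62],
    [-1,0,0,0,0,0,0.62],
    [0,0,0,0,0,0,0.62],
  ],
  newtons=8,
)

```text
clock: 14.95
tool_pos: [0.6279, -0.0055, 0.0199]
tcp_rot: [0.0, -0.048, 0.999, -0.0]
wrist_force: [0.4, 0.7, -1.7]
opening: 0.0638
grasp_force: 8.0
```

apply_moves(
  moves=[
    [-0.5,0,0,0,0,0,0.62],
    [0,0,0,0,0,0,0.62],
  ],
)

```text
clock: 15.12
tool_pos: [0.6282, -0.0054, 0.0199]
tcp_rot: [-0.0, -0.048, 0.999, 0.0]
wrist_force: [-1.1, -0.4, -2.1]
opening: 0.064
grasp_force: 8.0
```

apply_moves(
  moves=[
    [-0.5,0,0,0,0,0,0.62],
    [0,0,0,0,0,0,0.62],
  ],
)

```text
clock: 15.28
tool_pos: [0.6284, -0.0054, 0.0199]
tcp_rot: [-0.001, -0.048, 0.999, 0.0]
wrist_force: [-5.1, 0.2, 0.8]
opening: 0.064
grasp_force: 8.0
```

apply_moves(
  moves=[
    [0,1,0,0,0,0,0.62],
    [0,0,0,0,0,0,0.62],
  ],
)

```text
clock: 15.45
tool_pos: [0.6284, -0.0046, 0.0198]
tcp_rot: [-0.0, -0.048, 0.999, -0.0]
wrist_force: [-4.4, -3.0, 0.3]
opening: 0.0637
grasp_force: 8.0
```

apply_moves(
  moves=[
    [0,0.5,0,0,0,0,0.62],
    [0,0,0,0,0,0,0.62],
  ],
)

```text
clock: 15.62
tool_pos: [0.6283, -0.0042, 0.0199]
tcp_rot: [-0.0, -0.048, 0.999, -0.0]
wrist_force: [-4.4, -4.0, 0.7]
opening: 0.0639
grasp_force: 8.0
```

apply_moves(
  moves=[
    [0,0.5,0,0,0,0,0.62],
    [0,0,0,0,0,0,0.62],
  ],
)

```text
clock: 15.78
tool_pos: [0.6283, -0.0037, 0.0199]
tcp_rot: [-0.0, -0.048, 0.999, -0.0]
wrist_force: [-4.4, -4.2, 0.8]
opening: 0.0638
grasp_force: 8.0
```

apply_moves(
  moves=[
    [0,0.4,0,0,0,0,0.62],
    [0,0,0,0,0,0,0.62],
  ],
)

```text
clock: 15.95
tool_pos: [0.6282, -0.0033, 0.0199]
tcp_rot: [-0.0, -0.048, 0.999, -0.0]
wrist_force: [-3.3, -3.9, 0.3]
opening: 0.0634
grasp_force: 8.0
```

apply_moves(
  moves=[
    [0,0.5,0,0,0,0,0.62],
    [0,0,0,0,0,0,0.62],
  ],
)

```text
clock: 16.12
tool_pos: [0.6282, -0.0028, 0.0199]
tcp_rot: [-0.0, -0.048, 0.999, -0.0]
wrist_force: [-4.0, -3.3, 1.0]
opening: 0.0638
grasp_force: 8.0
```

apply_moves(
  moves=[
    [0,0.4,0,0,0,0,0.62],
    [0,0,0,0,0,0,0.62],
  ],
)

```text
clock: 16.28
tool_pos: [0.6281, -0.0024, 0.0199]
tcp_rot: [-0.0, -0.048, 0.999, -0.0]
wrist_force: [-4.8, -3.5, 0.8]
opening: 0.0638
grasp_force: 8.0
```

apply_moves(
  moves=[
    [0,0.4,0,0,0,0,0.62],
    [0,0,0,0,0,0,0.62],
  ],
)

```text
clock: 16.45
tool_pos: [0.6281, -0.0021, 0.0199]
tcp_rot: [-0.0, -0.048, 0.999, -0.0]
wrist_force: [-4.2, -3.9, 0.7]
opening: 0.0637
grasp_force: 8.0
```

apply_moves(
  moves=[
    [0,0.4,0,0,0,0,0.62],
    [0,0,0,0,0,0,0.62],
  ],
)

```text
clock: 16.62
tool_pos: [0.6281, -0.002, 0.0199]
tcp_rot: [-0.0, -0.048, 0.999, -0.0]
wrist_force: [-3.5, -6.7, 0.0]
opening: 0.064
grasp_force: 8.0
```

apply_moves(
  moves=[
    [0,0.4,0,0,0,0,0.62],
    [0,0,0,0,0,0,0.62],
  ],
)

```text
clock: 16.78
tool_pos: [0.6281, -0.0019, 0.0199]
tcp_rot: [-0.0, -0.048, 0.999, -0.001]
wrist_force: [-3.4, -8.0, 1.5]
opening: 0.0638
grasp_force: 8.0
```

Run:
```python
from h import *
im=get_image("wrist"); save(im,"w4.png",(190,310,180,360),4.4); print(r.get_state()["wrist_force"])
```

```text
[-3.85943653 -7.72469793 -0.2885627 ]
```

View pics/w4.png

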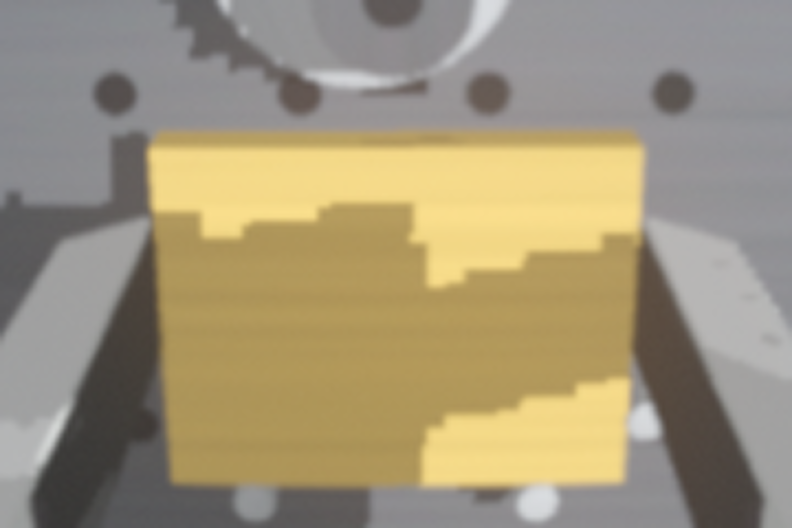

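The blank touches the end pin at crop (643,422) and both side pins at (257,500) and (538,500), with clear contact forces. I release and lift, then turn the tool for the lever.

apply_moves(
  moves=[
    [0,0,0,0,0,0,0.78],
    [0,0,0,0,0,0,0.78],
    [0,0,0,0,0,0,0.78],
    [0,0,-10,0,0,0,0.78],
    [0,0,-25,0,0,0,0.78],
  ],
)

```text
clock: 17.25
tool_pos: [0.6268, -0.0006, 0.0529]
tcp_rot: [-0.002, -0.048, 0.999, 0.0]
wrist_force: [-0.4, 0.1, 0.5]
opening: 0.0729
grasp_force: 0.0
```

apply_moves(
  moves=[
    [0,0,-35,0,0,0,0.78],
    [0,0,-35,0,0,0,0.78],
    [0,0,-25,0,0,0,0.6],
    [0,0,0,0,0,0,0.45],
    [0,0,0,0,0,0,0.45],
  ],
)

```text
clock: 17.67
tool_pos: [0.6289, -0.0008, 0.152]
tcp_rot: [0.002, -0.048, 0.999, -0.0]
wrist_force: [0.2, 0.2, -0.5]
opening: 0.0569
grasp_force: 0.0
```

```bash
cat >> h.py <<'E'
def dark(im,z,thr=70,roi=None):
    g=cv2.cvtColor(im["color"],cv2.COLOR_RGB2GRAY)
E
python3 - <<'E'
from h import *
im=get_image("wrist"); save(im,"w5.png",(60,300,150,400),3)
for x in rects(im,.024,(20,110,120),(32,255,255),True,300): print(x)
go([.515,-.026,.15],.15); print(r.get_state()["joint_positions"].round(2))
E
```

```text
([382.0, 316.0], [860.7, 98.5], [28.4, 432.4], 5.5)
([331.0, 384.0], [774.5, 151.0], [87.3, 23.4], 15.7)
([331.0, 155.0], [800.9, -120.2], [23.6, 88.2], 84.9)
([204.0, 268.0], [631.0, -1.5], [50.0, 63.2], 5.5)
([148.0, 66.0], [588.2, -225.3], [61.0, 52.3], 1.0)
pos [ 0.6282 -0.0007  0.1502] yaw 1.6672 tilt [ 5.e-04  0.e+00 -1.e+00] shift [ 1.151e+02 -1.430e+01  1.000e-01] turnz 1.5172
[-0.06  0.52  1.35  0.    1.28 -1.73]
```

View pics/w5.png

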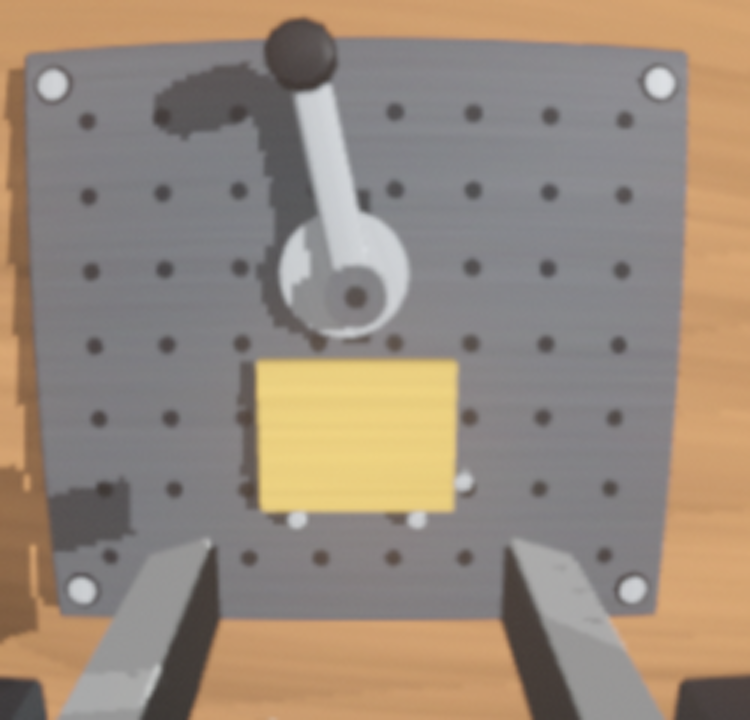

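The blank sits flat against all three pins (crop (357,435), pins at (297,519), (417,519) and (465,483)). The lever knob is at crop (301,53) and the pivot at (357,297).

Run:
```python
from h import *
im=get_image("wrist")
k=pt(im,[77.3,250],.057,True)[:2]*1000; p=pt(im,[158.7,268.7],.036,True)[:2]*1000
print(k,p,np.hypot(*(k-p)),np.degrees(np.arctan2(*(k-p)[::-1]))%360)
st=r.get_state(); go([k[0]/1e3,k[1]/1e3,.13],.15,st)
```

```text
[514.47215541 -27.14824521] [583.1949827  -5.2060374] 72.14074766678408 197.7075329295036
pos [ 0.6278 -0.0008  0.1492] yaw 1.6672 tilt [-1.2e-03  1.0e-04 -1.0e+00] shift [115.4 -15.4  19.3] turnz 1.5172
```

apply_moves(
  moves=[
    [28.9,-3.9,0,0,0,0,0.45],
    [28.9,-3.9,0,0,0,0,0.45],
    [28.9,-3.9,0,0,0,0,0.45],
    [28.9,-3.9,0,0,0,0,0.45],
    [0,0,0,0,0,0.117,0.45],
  ],
)

```text
clock: 18.18
tool_pos: [0.5105, -0.028, 0.1484]
tcp_rot: [-0.002, 0.009, 1.0, 0.0]
wrist_force: [1.0, 0.8, -0.1]
opening: 0.0423
grasp_force: 0.0
```

apply_moves(
  moves=[
    [0,0,0,0,0,0.117,0.45],
    [0,0,0,0,0,0.117,0.45],
    [0,0,0,0,0,0.117,0.45],
    [0,0,0,0,0,0.117,0.45],
    [0,0,0,0,0,0.117,0.45],
  ],
)

```text
clock: 18.6
tool_pos: [0.5141, -0.0274, 0.1487]
tcp_rot: [-0.001, 0.301, 0.954, -0.0]
wrist_force: [0.4, -0.1, -0.1]
opening: 0.0424
grasp_force: 0.0
```

apply_moves(
  moves=[
    [0,0,0,0,0,0.117,0.45],
    [0,0,0,0,0,0.117,0.45],
    [0,0,0,0,0,0.117,0.45],
    [0,0,0,0,0,0.117,0.45],
    [0,0,0,0,0,0.117,0.45],
  ],
)

```text
clock: 19.02
tool_pos: [0.5141, -0.0274, 0.1486]
tcp_rot: [-0.001, 0.563, 0.826, -0.001]
wrist_force: [0.6, 0.6, 0.0]
opening: 0.0421
grasp_force: 0.0
```

apply_moves(
  moves=[
    [0,0,0,0,0,0.117,0.45],
    [0,0,0,0,0,0.117,0.45],
    [0,0,0,0,0,0,0.45],
    [0,0,0,0,0,0,0.45],
  ],
)

```text
clock: 19.35
tool_pos: [0.5143, -0.0274, 0.149]
tcp_rot: [-0.001, 0.652, 0.758, -0.0]
wrist_force: [-0.4, -0.1, 0.0]
opening: 0.0429
grasp_force: 0.0
```

Run:
```python
from h import *
go([.5145,-.0271,.042],.15)
im=get_image("wrist")
print(proj(im,[.5145,-.0271,.057],True))
print([(d["pixel"],d["confidence"],pt(im,d["pixel"],.057,True)) for d in models.search_frame("wrist","knob")])
```

```text
pos [ 0.5143 -0.0274  0.149 ] yaw 0.1497 tilt [-1.8e-03  2.0e-04 -1.0e+00] shift [  0.3   0.4 107. ] turnz -0.0003
[np.float64(214.1203045910757), np.float64(270.6793606475948)]
[]
```

apply_moves(
  moves=[
    [0,0,30,0,0,0,0.45],
    [0,0,30,0,0,0,0.45],
    [0,0,25,0,0,0,0.45],
    [0,0,14,0,0,0,0.45],
    [0,0,7,0,0,0,0.45],
  ],
  newtons=12,
)

```text
clock: 19.87
tool_pos: [0.5136, -0.0274, 0.0417]
tcp_rot: [-0.001, 0.653, 0.758, -0.001]
wrist_force: [-0.3, 0.2, -0.2]
opening: 0.0423
grasp_force: 0.0
```

apply_moves(
  moves=[
    [0,0,0,0,0,0,0.45],
    [0,0,0,0,0,0,0.15],
    [0,0,0,0,0,0,0.15],
    [0,0,0,0,0,0,0.15],
    [0,0,0,0,0,0,0.15],
  ],
)

```text
clock: 20.28
tool_pos: [0.5159, -0.0275, 0.045]
tcp_rot: [0.001, 0.654, 0.757, 0.001]
wrist_force: [18.2, 3.3, -8.6]
opening: 0.0196
grasp_force: 12.4
```

Run:
```python
from h import *
s=r.get_state(); print(s["opening"],s["wrist_force"],s["tool_pos"])
q=s["tcp_rot"]; M=R.from_quat([q[1],q[2],q[3],q[0]]).as_matrix()
P=np.array([.5832,-.0052]); d=s["tool_pos"][:2]-P; print(np.hypot(*d),np.degrees(np.arctan2(*d[::-1]))%360)
phi=np.radians(np.r_[197.7:257.8:4]); w=np.c_[np.cos(phi),np.sin(phi),0*phi]*72
print(np.round(np.diff(w,axis=0)@M,1)[:,:2].tolist())
```

```text
0.019631568938616836 [18.24834224  3.31783467 -8.55290871] [ 0.51587432 -0.02748178  0.04498114]
0.07091703087091634 198.3122298489173
[[-4.9, 1.0], [-4.8, 1.3], [-4.7, 1.7], [-4.6, 2.0], [-4.5, 2.3], [-4.3, 2.6], [-4.1, 2.9], [-3.9, 3.2], [-3.7, 3.4], [-3.4, 3.7], [-3.1, 3.9], [-2.9, 4.1], [-2.6, 4.3], [-2.3, 4.5], [-1.9, 4.6]]
```

apply_moves(
  moves=[
    [0,1.8,0,0,0,0,0.15],
    [-4.9,1,0,0,0,0,0.15],
    [-4.8,1.3,0,0,0,0,0.15],
    [-4.7,1.7,0,0,0,0,0.15],
    [0,0,0,0,0,0,0.15],
  ],
)

```text
clock: 20.7
tool_pos: [0.5218, -0.042, 0.0447]
tcp_rot: [-0.001, 0.654, 0.757, -0.001]
wrist_force: [-11.6, -7.0, 12.6]
opening: 0.0196
grasp_force: 12.0
```

apply_moves(
  moves=[
    [-4.6,2,0,0,0,0,0.15],
    [-4.5,2.3,0,0,0,0,0.15],
    [-4.3,2.6,0,0,0,0,0.15],
    [0,0,0,0,0,0,0.15],
  ],
)

```text
clock: 21.03
tool_pos: [0.5298, -0.0552, 0.0447]
tcp_rot: [-0.001, 0.654, 0.757, -0.002]
wrist_force: [-17.7, -15.0, 15.0]
opening: 0.0196
grasp_force: 12.0
```

```bash
cat >> h.py <<'E'
def lev(step=0,n=0,P=(.5848,-.0058)):
    s=r.get_state(); q=s["tcp_rot"]; M=R.from_quat([q[1],q[2],q[3],q[0]]).as_matrix()
    d=s["tool_pos"][:2]-np.array(P); ph=np.arctan2(d[1],d[0]); e=np.array([np.cos(ph),np.sin(ph)]); t=np.array([-e[1],e[0]])
    f=s["wrist_force"]; print("R",np.hypot(*d).round(4),"phi",np.degrees(ph).round(1)%360,"Ft",(f[:2]@t).round(2),"Fr",(f[:2]@e).round(2),"fz",f[2].round(1),"open",s["opening"].round(4))
    if n:
        a=ph+np.radians(step)*np.arange(n+1); w=np.c_[np.cos(a),np.sin(a),0*a]*72
        print(np.round(np.diff(w,axis=0)@M,1)[:,:2].tolist())
E
python3 -c "
from h import *
lev(4,6)"
```

```text
Traceback (most recent call last):
  File "h.py", line 44, in lev
    f=s["wrist_force"]; print("R",np.hypot(*d).round(4),"phi",np.degrees(ph).round(1)%360,"Ft",(f[:2]@t).round(2),"Fr",(f[:2]@e).round(2),"fz",f[2].round(1),"open",s["opening"].round(4))
                                                                                                                                                                    ^^^^^^^^^^^^^^^^^^
AttributeError: 'float' object has no attribute 'round'
```

apply_moves(
  moves=[
    [0,0,0,0,0,0,0.27],
    [0,0,0,0,0,0,0.27],
    [0,0,0,0,0,0,0.27],
  ],
)

```text
clock: 21.28
tool_pos: [0.5316, -0.0531, 0.0443]
tcp_rot: [0.0, 0.654, 0.757, 0.0]
wrist_force: [0.2, -0.3, 0.3]
opening: 0.0255
grasp_force: 0.0
```

```bash
sed -i 's/s\["opening"\].round(4)/round(s["opening"],4)/; s/P=(.5848,-.0058)/P=(.5845,-.0065)/' h.py; python3 -c "
from h import *
lev(4,12); print(r.get_state()['tool_pos'])"
```

```text
R 0.0706 phi 221.4 Ft 0.34 Fr 0.04 fz 0.3 open 0.0255
[[-4.1, 2.9], [-3.9, 3.2], [-3.7, 3.4], [-3.4, 3.7], [-3.2, 3.9], [-2.9, 4.1], [-2.6, 4.3], [-2.3, 4.5], [-2.0, 4.6], [-1.6, 4.8], [-1.3, 4.9], [-1.0, 4.9]]
[ 0.53155482 -0.05314013  0.04427328]
```

apply_moves(
  moves=[
    [-4.5,2.9,0,0,0,0,0.27],
    [-4,3.2,0,0,0,0,0.27],
    [-3.8,3.4,0,0,0,0,0.27],
    [-3.5,3.7,0,0,0,0,0.27],
    [-3.2,3.9,0,0,0,0,0.27],
  ],
)

```text
clock: 21.7
tool_pos: [0.5501, -0.0713, 0.044]
tcp_rot: [-0.001, 0.653, 0.757, -0.002]
wrist_force: [-14.1, -15.0, 7.7]
opening: 0.0253
grasp_force: 7.9
```

apply_moves(
  moves=[
    [-2.9,4.1,0,0,0,0,0.27],
    [-2.6,4.3,0,0,0,0,0.27],
    [-2.3,4.5,0,0,0,0,0.27],
    [0,0,0,0,0,0,0.27],
  ],
)

```text
clock: 22.03
tool_pos: [0.5654, -0.0763, 0.0438]
tcp_rot: [0.0, 0.654, 0.757, -0.0]
wrist_force: [-1.4, -0.3, 0.2]
opening: 0.0253
grasp_force: 0.3
```

```bash
python3 -c "
from h import *
lev(2,10); print(r.get_state()['tool_pos'])
im=get_image('wrist'); save(im,'w6.png',(150,310,130,410),2.8)"
```

```text
R 0.0724 phi 254.7 Ft -1.22 Fr 0.69 fz 0.2 open 0.0253
[[-1.0, 2.3], [-0.9, 2.4], [-0.8, 2.4], [-0.7, 2.4], [-0.6, 2.4], [-0.6, 2.5], [-0.5, 2.5], [-0.4, 2.5], [-0.3, 2.5], [-0.2, 2.5]]
[ 0.56538895 -0.07632592  0.04377303]
```

View pics/w6.png

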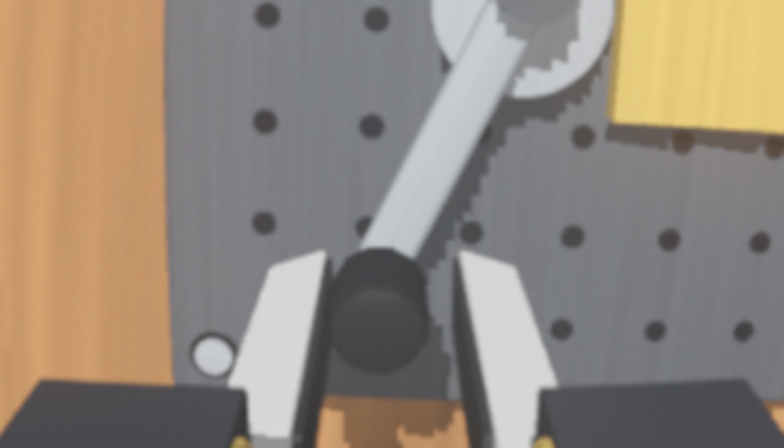

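The lever is caged with the knob at crop (380,310), pushed by the left pad. The cam has not yet met the blank. I go on in small steps, watching the force.

apply_moves(
  moves=[
    [-1,2.3,0,0,0,0,0.27],
    [0,0,0,0,0,0,0.27],
  ],
)

```text
clock: 22.25
tool_pos: [0.5674, -0.0764, 0.0438]
tcp_rot: [-0.0, 0.654, 0.757, -0.0]
wrist_force: [-1.6, -2.4, 0.1]
opening: 0.0256
grasp_force: 1.0
```

apply_moves(
  moves=[
    [-0.9,2.3,0,0,0,0,0.27],
    [0,0,0,0,0,0,0.27],
  ],
)

```text
clock: 22.42
tool_pos: [0.5698, -0.0768, 0.0438]
tcp_rot: [-0.0, 0.654, 0.757, -0.0]
wrist_force: [-1.9, -2.6, 0.2]
opening: 0.0252
grasp_force: 1.1
```

apply_moves(
  moves=[
    [-0.8,2,0,0,0,0,0.27],
    [0,0,0,0,0,0,0.27],
  ],
)

```text
clock: 22.58
tool_pos: [0.572, -0.0771, 0.0439]
tcp_rot: [-0.0, 0.654, 0.757, -0.0]
wrist_force: [-2.0, -0.1, 1.1]
opening: 0.0258
grasp_force: 1.1
```

apply_moves(
  moves=[
    [-0.5,2,0,0,0,0,0.27],
    [0,0,0,0,0,0,0.27],
  ],
)

```text
clock: 22.75
tool_pos: [0.5741, -0.0772, 0.0439]
tcp_rot: [0.0, 0.654, 0.757, 0.0]
wrist_force: [-2.0, -2.5, -0.9]
opening: 0.0255
grasp_force: 1.0
```

apply_moves(
  moves=[
    [-0.4,2,0,0,0,0,0.27],
    [0,0,0,0,0,0,0.27],
  ],
)

```text
clock: 22.92
tool_pos: [0.5762, -0.0773, 0.044]
tcp_rot: [0.0, 0.654, 0.757, 0.0]
wrist_force: [-1.8, -1.6, 0.2]
opening: 0.0255
grasp_force: 0.8
```

apply_moves(
  moves=[
    [-0.4,2,0,0,0,0,0.27],
    [0,0,0,0,0,0,0.27],
  ],
)

```text
clock: 23.08
tool_pos: [0.5783, -0.0774, 0.044]
tcp_rot: [0.0, 0.654, 0.757, 0.0]
wrist_force: [-1.6, -1.1, -0.2]
opening: 0.0255
grasp_force: 0.7
```

apply_moves(
  moves=[
    [-0.3,2,0,0,0,0,0.27],
    [0,0,0,0,0,0,0.27],
  ],
)

```text
clock: 23.25
tool_pos: [0.5803, -0.0774, 0.044]
tcp_rot: [0.0, 0.654, 0.757, 0.0]
wrist_force: [-0.8, -1.9, -0.1]
opening: 0.0254
grasp_force: 0.6
```

apply_moves(
  moves=[
    [-0.3,1.5,0,0,0,0,0.27],
    [0,0,0,0,0,0,0.27],
  ],
)

```text
clock: 23.42
tool_pos: [0.5817, -0.0775, 0.044]
tcp_rot: [0.0, 0.654, 0.757, 0.0]
wrist_force: [-1.4, -1.0, -0.0]
opening: 0.0255
grasp_force: 0.6
```

apply_moves(
  moves=[
    [-0.2,1.5,0,0,0,0,0.27],
    [0,0,0,0,0,0,0.27],
  ],
)

```text
clock: 23.58
tool_pos: [0.5832, -0.0775, 0.044]
tcp_rot: [0.0, 0.654, 0.757, 0.0]
wrist_force: [-1.3, -0.9, -0.7]
opening: 0.0256
grasp_force: 0.7
```

apply_moves(
  moves=[
    [-0.2,1.5,0,0,0,0,0.27],
    [0,0,0,0,0,0,0.27],
  ],
)

```text
clock: 23.75
tool_pos: [0.5847, -0.0775, 0.044]
tcp_rot: [0.0, 0.654, 0.757, 0.0]
wrist_force: [-1.0, -1.1, 0.2]
opening: 0.0254
grasp_force: 0.7
```

apply_moves(
  moves=[
    [-0.1,1.5,0,0,0,0,0.27],
    [0,0,0,0,0,0,0.27],
  ],
)

```text
clock: 23.92
tool_pos: [0.5862, -0.0774, 0.044]
tcp_rot: [0.0, 0.654, 0.757, 0.0]
wrist_force: [-1.2, -1.4, -0.1]
opening: 0.0255
grasp_force: 0.6
```

apply_moves(
  moves=[
    [-0.1,1.5,0,0,0,0,0.27],
    [0,0,0,0,0,0,0.27],
  ],
)

```text
clock: 24.08
tool_pos: [0.5877, -0.0772, 0.0439]
tcp_rot: [0.0, 0.654, 0.757, 0.0]
wrist_force: [-0.9, -1.2, 0.0]
opening: 0.0248
grasp_force: 0.6
```

apply_moves(
  moves=[
    [-0.1,1.5,0,0,0,0,0.27],
    [0,0,0,0,0,0,0.27],
  ],
)

```text
clock: 24.25
tool_pos: [0.5892, -0.0771, 0.044]
tcp_rot: [0.0, 0.654, 0.757, 0.0]
wrist_force: [-1.1, -1.0, -0.6]
opening: 0.0256
grasp_force: 0.6
```

apply_moves(
  moves=[
    [-0.1,1.5,0,0,0,0,0.27],
    [0,0,0,0,0,0,0.27],
  ],
)

```text
clock: 24.42
tool_pos: [0.5907, -0.077, 0.0439]
tcp_rot: [0.0, 0.654, 0.757, 0.0]
wrist_force: [-1.7, -0.3, -0.0]
opening: 0.0253
grasp_force: 0.5
```

apply_moves(
  moves=[
    [0,1.2,0,0,0,0,0.27],
    [0,0,0,0,0,0,0.27],
  ],
)

```text
clock: 24.58
tool_pos: [0.5919, -0.0768, 0.044]
tcp_rot: [0.0, 0.654, 0.757, 0.0]
wrist_force: [-1.0, -1.5, -0.1]
opening: 0.0255
grasp_force: 0.6
```

apply_moves(
  moves=[
    [0,1.2,0,0,0,0,0.27],
    [0,0,0,0,0,0,0.27],
  ],
)

```text
clock: 24.75
tool_pos: [0.5931, -0.0766, 0.044]
tcp_rot: [0.0, 0.654, 0.757, 0.0]
wrist_force: [-1.1, -1.7, 0.0]
opening: 0.0248
grasp_force: 0.6
```

apply_moves(
  moves=[
    [0,1.2,0,0,0,0,0.27],
    [0,0,0,0,0,0,0.27],
  ],
)

```text
clock: 24.92
tool_pos: [0.5942, -0.0765, 0.044]
tcp_rot: [0.0, 0.654, 0.757, 0.0]
wrist_force: [-0.3, -1.0, -0.7]
opening: 0.0257
grasp_force: 0.6
```

apply_moves(
  moves=[
    [0,1.2,0,0,0,0,0.27],
    [0,0,0,0,0,0,0.27],
  ],
)

```text
clock: 25.08
tool_pos: [0.5954, -0.0763, 0.0439]
tcp_rot: [-0.0, 0.654, 0.757, 0.0]
wrist_force: [-0.4, -0.7, 0.1]
opening: 0.0253
grasp_force: 0.6
```

apply_moves(
  moves=[
    [0,1.2,0,0,0,0,0.27],
    [0,0,0,0,0,0,0.27],
  ],
)

```text
clock: 25.25
tool_pos: [0.5966, -0.0761, 0.0439]
tcp_rot: [0.0, 0.654, 0.757, 0.0]
wrist_force: [-1.3, -0.6, 0.9]
opening: 0.0257
grasp_force: 0.6
```

```bash
python3 -c "
from h import *
lev()"
```

```text
R 0.0707 phi 279.9 Ft -1.38 Fr 0.35 fz 0.9 open 0.0257
```

apply_moves(
  moves=[
    [0.1,1.2,0,0,0,0,0.27],
    [0,0,0,0,0,0,0.27],
  ],
)

```text
clock: 25.42
tool_pos: [0.5977, -0.0759, 0.0439]
tcp_rot: [0.0, 0.654, 0.757, -0.0]
wrist_force: [-1.5, -1.0, 0.5]
opening: 0.0253
grasp_force: 0.8
```

apply_moves(
  moves=[
    [0.1,1.2,0,0,0,0,0.27],
    [0,0,0,0,0,0,0.27],
  ],
)

```text
clock: 25.58
tool_pos: [0.5989, -0.0756, 0.0439]
tcp_rot: [-0.0, 0.654, 0.757, -0.0]
wrist_force: [-1.8, -2.3, 0.6]
opening: 0.0254
grasp_force: 1.1
```

apply_moves(
  moves=[
    [0.1,1.2,0,0,0,0,0.27],
    [0,0,0,0,0,0,0.27],
  ],
)

```text
clock: 25.75
tool_pos: [0.6, -0.0754, 0.0439]
tcp_rot: [-0.0, 0.654, 0.757, -0.0]
wrist_force: [-2.9, -3.0, 0.3]
opening: 0.0256
grasp_force: 1.4
```

apply_moves(
  moves=[
    [0.1,1,0,0,0,0,0.27],
    [0,0,0,0,0,0,0.27],
  ],
)

```text
clock: 25.92
tool_pos: [0.601, -0.0751, 0.0439]
tcp_rot: [-0.0, 0.654, 0.757, -0.0]
wrist_force: [-2.8, -3.8, 0.2]
opening: 0.0256
grasp_force: 1.6
```

```bash
python3 -c "
from h import *
lev()
im=get_image('wrist'); save(im,'w7.png',(60,310,130,410),2.4)"
```

```text
R 0.0706 phi 283.5 Ft -3.64 Fr 3.05 fz 0.2 open 0.0256
```

apply_moves(
  moves=[
    [0.1,0.8,0,0,0,0,0.27],
    [0,0,0,0,0,0,0.27],
    [0,0,0,0,0,0,0.27],
  ],
)

```text
clock: 26.22
tool_pos: [0.6017, -0.0749, 0.0439]
tcp_rot: [-0.0, 0.654, 0.757, -0.0]
wrist_force: [-2.4, -3.6, -0.4]
opening: 0.0251
grasp_force: 1.9
```

```bash
python3 -c "
from h import *
lev()"
```

```text
R 0.0706 phi 284.1 Ft -3.23 Fr 2.94 fz -0.4 open 0.0251
```

apply_moves(
  moves=[
    [0.1,0.5,0,0,0,0,0.27],
    [0,0,0,0,0,0,0.27],
    [0,0,0,0,0,0,0.27],
  ],
)

```text
clock: 26.47
tool_pos: [0.6021, -0.0749, 0.0439]
tcp_rot: [-0.0, 0.654, 0.757, -0.0]
wrist_force: [-3.1, -4.0, 1.0]
opening: 0.0258
grasp_force: 2.1
```

```bash
python3 -c "
from h import *
lev()"
```

```text
R 0.0706 phi 284.4 Ft -4.02 Fr 3.14 fz 1.0 open 0.0258
```

apply_moves(
  moves=[
    [0.1,0.5,0,0,0,0,0.27],
    [0,0,0,0,0,0,0.27],
    [0,0,0,0,0,0,0.27],
  ],
)

```text
clock: 26.72
tool_pos: [0.6025, -0.0747, 0.0439]
tcp_rot: [-0.0, 0.654, 0.757, -0.0]
wrist_force: [-4.1, -4.1, 1.1]
opening: 0.0255
grasp_force: 2.3
```

apply_moves(
  moves=[
    [0,0,0,0,0,0,0.27],
  ],
)

```text
clock: 26.8
tool_pos: [0.6025, -0.0747, 0.0439]
tcp_rot: [-0.0, 0.654, 0.757, -0.0]
wrist_force: [-3.3, -4.0, 0.6]
opening: 0.0255
grasp_force: 2.3
```

apply_moves(
  moves=[
    [0.1,0.4,0,0,0,0,0.27],
    [0,0,0,0,0,0,0.27],
    [0,0,0,0,0,0,0.27],
  ],
)

```text
clock: 27.05
tool_pos: [0.6029, -0.0746, 0.0439]
tcp_rot: [-0.0, 0.654, 0.757, -0.0]
wrist_force: [-3.3, -5.0, 0.7]
opening: 0.0257
grasp_force: 2.5
```

apply_moves(
  moves=[
    [0,0,0,0,0,0,0.27],
  ],
)

```text
clock: 27.13
tool_pos: [0.6029, -0.0746, 0.0439]
tcp_rot: [-0.0, 0.654, 0.757, -0.0]
wrist_force: [-3.9, -4.8, -0.1]
opening: 0.0253
grasp_force: 2.5
```

apply_moves(
  moves=[
    [0,0,0,0,0,0,0.27],
  ],
)

```text
clock: 27.22
tool_pos: [0.6029, -0.0746, 0.0439]
tcp_rot: [-0.0, 0.654, 0.757, -0.0]
wrist_force: [-3.5, -5.0, 1.2]
opening: 0.0256
grasp_force: 2.5
```

apply_moves(
  moves=[
    [0.1,0.5,0,0,0,0,0.27],
    [0,0,0,0,0,0,0.27],
    [0,0,0,0,0,0,0.27],
  ],
)

```text
clock: 27.47
tool_pos: [0.6033, -0.0745, 0.0439]
tcp_rot: [-0.0, 0.654, 0.757, -0.0]
wrist_force: [-4.3, -5.4, 0.6]
opening: 0.0254
grasp_force: 2.6
```

apply_moves(
  moves=[
    [0.1,0.2,0,0,0,0,0.27],
    [0,0,0,0,0,0,0.27],
    [0,0,0,0,0,0,0.27],
  ],
)

```text
clock: 27.72
tool_pos: [0.6034, -0.0744, 0.0439]
tcp_rot: [-0.0, 0.654, 0.757, -0.0]
wrist_force: [-4.8, -5.6, 1.0]
opening: 0.0253
grasp_force: 2.8
```

apply_moves(
  moves=[
    [0,0,0,0,0,0,0.27],
  ],
)

```text
clock: 27.8
tool_pos: [0.6035, -0.0744, 0.0439]
tcp_rot: [-0.0, 0.654, 0.757, -0.0]
wrist_force: [-4.9, -6.0, 1.9]
opening: 0.0256
grasp_force: 2.8
```

```bash
python3 -c "
from h import *
lev()"
```

```text
R 0.0705 phi 285.6 Ft -6.34 Fr 4.43 fz 1.9 open 0.0256
```

The push has reached about 5–6 N along the knob's path, so the blank is snug. I back off to centre, open and lift clear.

apply_moves(
  moves=[
    [0,-1,0,0,0,0,0.27],
    [0,-2,0,0,0,0,0.27],
    [0,0,0,0,0,0,0.4],
    [0,0,0,0,0,0,0.4],
    [0,0,0,0,0,0,0.4],
  ],
)

```text
clock: 28.22
tool_pos: [0.6009, -0.0743, 0.044]
tcp_rot: [0.0, 0.654, 0.757, 0.0]
wrist_force: [0.0, 0.2, 0.5]
opening: 0.0373
grasp_force: 0.0
```

apply_moves(
  moves=[
    [0,0,-10,0,0,0,0.4],
    [0,0,-25,0,0,0,0.4],
    [0,0,-35,0,0,0,0.4],
    [0,0,-35,0,0,0,0.4],
    [0,0,-30,0,0,0,0.4],
  ],
)

```text
clock: 28.63
tool_pos: [0.6009, -0.0744, 0.1823]
tcp_rot: [0.001, 0.654, 0.757, 0.001]
wrist_force: [0.2, -0.5, 1.0]
opening: 0.0374
grasp_force: 0.0
```

apply_moves(
  moves=[
    [35,0,-20,0,0,0,0.4],
    [35,0,-20,0,0,0,0.4],
    [35,0,0,0,0,0,0.4],
    [0,0,0,0,0,0,0.4],
    [0,0,0,0,0,0,0.4],
  ],
)

```text
clock: 29.05
tool_pos: [0.5853, 0.0309, 0.2201]
tcp_rot: [0.0, 0.653, 0.758, 0.0]
wrist_force: [0.2, 0.4, -0.4]
opening: 0.0377
grasp_force: 0.0
```

Run:
```python
from h import *
im=get_image("wrist"); save(im,"w8.png",(80,330,130,410),2.4)
for x in rects(im,.024,(20,110,120),(32,255,255),True,300): print(x)
print(r.get_state()["wrist_force"])
```

```text
([382.0, 283.0], [654.9, -270.3], [527.2, 37.2], 8.4)
([360.0, 248.0], [589.6, -226.9], [62.7, 44.0], 3.3)
([333.0, 349.0], [728.6, -160.6], [22.3, 105.7], 14.4)
([332.0, 190.0], [504.3, -193.2], [20.6, 104.7], 1.6)
([219.0, 303.0], [631.5, -0.2], [49.8, 65.7], 4.7)
[ 0.33726274 -1.05461264 -0.41289928]
```

View pics/w8.png

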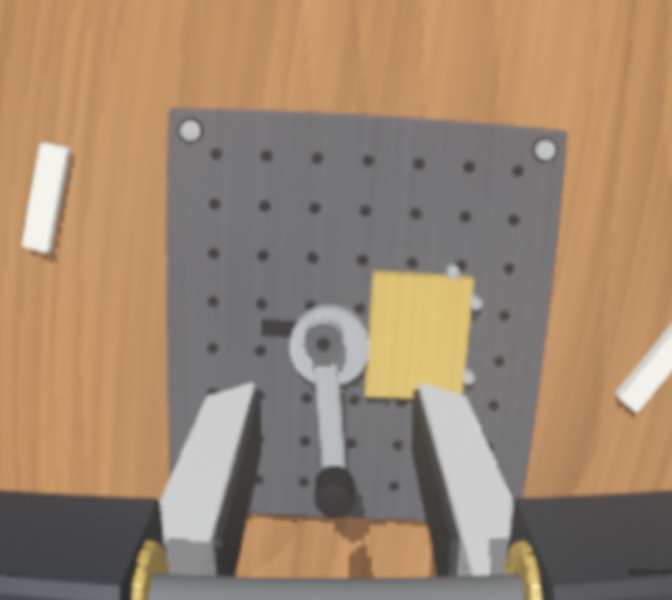

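The picture shows the cam touching the blank at crop (368,345). The blank is against the side pins at (476,303) and (468,378) and the end pin at (453,271), and the robot is clear. Handing in.

```bash
python3 -c "
from h import *
print(r.sign_off())"
```

```text
the job is handed in; nothing more can be done
None
```

I put the strip in the scrap tray, set the blank in the fixture against both side pins and the end pin, swung the cam lever snug with about 6 N at the knob, and handed the job in at about 29 s; no verdict came back.

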